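# Reverse the ratchet and loosen the hold-down bolt

### The arm

A 7-joint arm with a two-finger parallel gripper is mounted at the origin on the work surface. World frame = base frame: x ahead of the robot, y to its left, z up, the work surface at z = 0. Lengths are in m, angles in rad, forces in N, time in s.
With the tool pointing down it reaches from about 0.4 to 0.85 m from the base axis. Payload 10.4 kg.
Tool frame: the origin (TCP) lies at the very end of the fingers, on their centre line; the grasp point (between the pads) lies manip.hold_point_z behind it (manip.hold_point_z is the distance from the TCP to the grasp point, in m); z points along the fingers, y is the direction in which the jaws open and shut (so a half turn about z gives the same grasp; the last joint's range is limited). The gripper opens to 85 mm and grips with 20 to 120 N. Pads are 22 mm wide; open, the fingers measure 114 mm over their backs; the gripper's body (76 mm by 85 mm) begins 54 mm behind the grasp point. The pads swing forward as they close: fully open they stand 13 mm farther back than shut.
Start: joints at [1.31, 0.332, -0.065, 1.46, 0.022, 1.35, -0.088], TCP at [0.147, -0.607, 0.231] pointing down, gripper open.
Joint ranges: [-2.6, 2.6], [-0.5, 2.12], [-1.47, 1.34], [0.16, 2.42], [-1.27, 4.41], [0.06, 2.06], [-2.6, 2.6]. Speed limits (rad/s): [2.22, 2.22, 2.79, 2.79, 3.14, 3.14, 3.14].

### API

Orientations are given as a unit quaternion [x, y, z, w].
In Python, from workcell import manip gives the robot as it stands.
- The arm moves only by the tool jog_arm, never from a script. Its arguments are lists of equal length, an entry for each row: "translation": the shift along the world's x, y, z in mm, a list of three; "turn": the turn about the world's z in degrees. In form: {"translation": [[x, y, z], ...], "turn": [turn, ...]}. A call has 1 to 12 rows; each row is the pose to reach, as a shift and turn from the pose measured when the call began; what a row does not reach only later rows make up. A row lasts 1/12 s, in which the tool goes at most 41.7 mm and 7.16 degrees, less where a joint would pass 70% of its speed; a pose out of reach is approached as far as the arm can. A call with a gripper value outside its range is refused whole. "grip" is the finger opening in mm, from 0 to 85.4, set as the call begins (left out, the last holds). The fingers move at their own pace and stop on an object; "grip_force" is the grip in N (left out, the last holds). Time passes only in rows, so rows that repeat a pose let the fingers close. It gives the time, the measured TCP pose, the force and the opening at its end, in the units of the state.
- manip.get_obs(): the state, without advancing time (a new reading comes with each control period).
- manip.camera(name): name is "scene" or "top" or "wrist"; returns a dict with "frame" (480x640x3 uint8, red, green, blue), "mtx" (3x3 intrinsics, pixels), "pose" (4x4, takes a point from camera to world coordinates). Camera axes: x right, y down, z forward; pixel columns grow to the right and rows downward; lengths in m; the calibration is good to about 2 mm. A picture is of the moment at which its call begins. There is no depth.
- manip.hand_in(): hands the job in, once; it reports no verdict.
Trained networks look in a picture, given as the dict that the camera call returned (one of the last four; its "shot" number tells which), for a name from the list of things; names that differ only in an ending like _2 or _b are one class to them, and where a whole thing is asked for, a point or a joint stands for the part that bears it (a point fixed in the world has none). Each returns a list of dicts, best first, with "confidence" (0 to 1); they miss things now and then, are a little off and sometimes report something else, mostly with a low value. They report only what shows in the picture. A call takes as long as a camera call.
- manip.outline_of(picture, label): "mask" (480x640 bool, what is visible of it) and "extent" ([left, top, right, bottom] in pixels, round what is visible of it).
- manip.pinpoint(picture, label): "at" ([column, row] in pixels: a listed point, or the origin of a listed thing).
The state is a dict: "clock": time; "joint_pos": joint angles; "joint_velocities": joint speeds; "tau": joint torques, N m; "position": TCP position; "ee_rot": TCP orientation; "ft_force": force on the tool from outside, world axes, zero at the start; "torque": the same for the moment, N m; "grip_width": opening from 0.0 (shut) to 1.0 (fully open).
Only numpy, scipy, OpenCV 4.12 (cv2) and the standard library are available. Lean on these libraries where they do the work, as an engineer would, in place of code of your own. Each camera call takes 0.05 s, during which the arm holds its last target. There are 200 camera calls.

### The job

The ratchet wrench sitting on the instrument's hold-down bolt is still set to tighten: push its yellow-tipped direction lever all the way over, anticlockwise seen from above, to the green-dot (loosen) side before turning the bolt. Then swing the handle anticlockwise too, until the bolt itself has turned at least a quarter turn (90 degrees), leave the lever on loosen, and let go of everything without disturbing the bottle, the slide box or the objective case.

Things in the scene. Friction and masses are not known exactly. Their poses are not given: they have to be found in the camera images.
- axis (a point): Centre of the top of the ratchet's round steel head (46 mm diameter, top 94 mm above the table), on the vertical bolt axis about which bolt, ratchet and lever all turn. Below it: socket, then a steel washer (58 mm diameter, top at 45 mm, two white marks) that turns with the bolt.
- clamp: Fixed beige instrument foot held by a black strap; origin on the bolt axis at table height, x towards the instrument, z up. The instrument spans x 35 to 190 mm, y +-64 mm: 30 mm high up to x = 100 mm, up to 123 mm high beyond. The strap is 62 mm wide, top 42 mm high, from x = -58 to 68 mm.
- lever_tab (a point): Top centre of the lever's yellow upright thumb tab: 11 mm along the lever, 10 mm wide, from 95 to 120 mm above the table, 36 mm from the bolt axis, above the handle's neck. The rest of the lever is a flat black arm, top at 100 mm, pivoting on the bolt axis. Handle and neck tops are at 92 mm.
- handle_grip (a point): Point on the handle's centre line, 135 mm from the bolt axis and 82 mm above the table: middle of the blue round grip (20 mm diameter, reaching from 78 to 195 mm from the axis; clear space beneath it down to the table). x axis of this frame points outwards along the handle, z up.
- lever (a joint): Direction lever relative to the handle, rad, positive anticlockwise from above: 0 = in line with the handle, -0.6 stop = tighten (red dot side), +0.6 stop = loosen (green dot, on the head anticlockwise of the handle). Starts near -0.6, stays where it is left, takes 1 to 2 N at the tab. Pushed on against its stop it drags the ratchet along.
- ratchet (a joint): Handle angle, rad, positive anticlockwise from above; at 0 it points 125 degrees anticlockwise of the clamp's x. Range -1.2 to 2.9. Lever on loosen: swung anticlockwise it turns the bolt, after up to 0.5 rad of play, with 3 to 4 N at the grip; clockwise it clicks back freely (1 N). Lever on tighten: the reverse, and the tight bolt stops it.
- bolt (a joint): Angle of the bolt, rad: 0 = tight (start, it cannot turn further clockwise), positive = loosened anticlockwise seen from above; range 0 to 6.28. It turns only through the ratchet and stays where it is left.
- bottle: White plastic bottle with red cap, 68 mm diameter, 150 mm tall, loose bystander; origin at the centre of its base.
- slide_box: Blue plastic slide box, 87 x 62 x 30 mm, loose bystander; origin at the centre of its underside.
- objective_case: Black round objective case, 48 mm diameter, 68 mm tall, loose bystander; origin at the centre of its base.

How it is judged:
On the way:
1. the direction lever is over on the loosen side while the bolt is still tight (turned less than 0.2 rad) (value of joint lever above 0.35 rad and value of joint bolt below 0.2 rad), for 0.2 s.
At the end, for the whole second after the job is handed in: The bolt is turned loose by at least 1.45 rad (a quarter turn less a few degrees), the lever is on the loosen side (above 0.35 rad), the ratchet is at rest, and bottle, slide box and objective case are within 30 mm of where they stood (value of joint bolt above 1.45 rad and value of joint lever above 0.35 rad and velocity of joint ratchet between -0.1 and 0.1 rad/s and distance of each of bottle, slide_box, objective_case from where it was at the start of the episode below 0.03 m); the robot touches nothing.
It fails at once if a bystander (bottle, slide box, objective case) is knocked over or shoved more than 40 mm (distance of any of bottle, slide_box, objective_case from where it was at the start of the episode above 0.04 m or angle between any of bottle, slide_box, objective_case's own z axis and vertical above 0.5 rad).
It also fails if it takes over 51 s, if anything falls off the work surface, if the arm or the gripper's body presses on something with over 40 N, if the wrist force passes 120 N, or if a joint passes its speed limit or range.

## Working session

There is one attempt and no reset: what is moved stays moved. The work goes in short steps, Python scripts to look and compute and a tool call to move; the robot and the scene stay as the last step left them, time stands still between calls to the robot, and variables do not carry over. Pictures are saved under pics/ and viewed, about 8 in all and at most 12, crops included, and the job is handed in when it is done.

Besides the shell and the picture viewer there is one more tool, called after ">>>" as a command line: name --pt "numbers of a row" for each row, then --argument value for the rest. jog_arm: Moves the arm, as the interface text tells. Its arguments: {"type":"object","properties":{"translation":{"type":"array"},"turn":{"type":"array"},"grip":{"type":"number"},"grip_force":{"type":"number"}},"required":["translation","turn"]}

```bash
mkdir -p pics; cat > h.py <<'E'
import numpy as np, cv2
from workcell import manip
def ray(p,uv):
    d=np.linalg.inv(p["mtx"])@np.array([uv[0],uv[1],1.]);T=np.array(p["pose"]);return T[:3,3],T[:3,:3]@d
def atz(p,uv,z):
    o,d=ray(p,uv);return (o+d*(z-o[2])/d[2])
def save(p,n,crop=None):
    im=cv2.cvtColor(p["frame"],cv2.COLOR_RGB2BGR)
    if crop: 
        a,b,c,d=crop;im=cv2.resize(im[b:d,a:c],None,fx=2,fy=2)
    cv2.imwrite("pics/"+n,im)
Z=dict(axis=.094,lever_tab=.12,handle_grip=.082,clamp=0,bottle=0,slide_box=0,objective_case=0)
E
python3 - <<'E'
from h import *
o=manip.get_obs();print(o["clock"],o["position"],o["ee_rot"],manip.hold_point_z,o["grip_width"])
ps={}
for c in("top","scene"):
    p=manip.camera(c);ps[c]=p;save(p,c+"1.png");print(c,np.round(p["pose"],2).tolist())
    for n,z in Z.items():
        for d in manip.pinpoint(p,n)[:2]: print(n,np.round(d["at"],1),round(d["confidence"],2),np.round(atz(p,d["at"],z)*1000))
t=np.hstack([cv2.imread("pics/top1.png"),cv2.imread("pics/scene1.png")])
E
```

```text
0.0 [ 0.14712302 -0.60703333  0.2304893 ] [ 9.92936675e-01  1.18643232e-01 -1.30006498e-04 -7.25585910e-04] 0.0187 0.99654650669289
top [[-0.03, -1.0, 0.08, 0.53], [-1.0, 0.03, 0.0, -0.03], [-0.0, -0.08, -1.0, 0.99], [0.0, 0.0, 0.0, 1.0]]
axis [286.4 257.7] 0.81 [571.  40.  94.]
lever_tab [270.5 263.4] 0.63 [560.  69. 120.]
handle_grip [250.9 312.1] 0.87 [463. 115.  82.]
clamp [292.4 259.3] 0.85 [571.  33.   0.]
bottle [424.7 182.1] 0.59 [ 740. -272.    0.]
slide_box [486.7 283.8] 0.64 [ 506. -400.    0.]
objective_case [154.8 239.6] 0.9 [624. 343.   0.]
scene [[0.58, 0.5, -0.64, 1.38], [0.81, -0.34, 0.47, -0.6], [0.02, -0.8, -0.6, 0.85], [0.0, 0.0, 0.0, 1.0]]
axis [329.  223.8] 0.9 [566.  31.  94.]
handle_grip [333.  196.2] 0.6 [459. 124.  82.]
clamp [330.1 255.9] 0.67 [575.  31.   0.]
bottle [256.9 348.4] 0.79 [ 730. -271.   -0.]
bottle [151.6 307.9] 0.55 [ 497. -404.    0.]
slide_box [149.6 307.2] 0.76 [ 493. -406.    0.]
objective_case [430.8 226.6] 0.89 [629. 332.   0.]
```

View pics/top1.png

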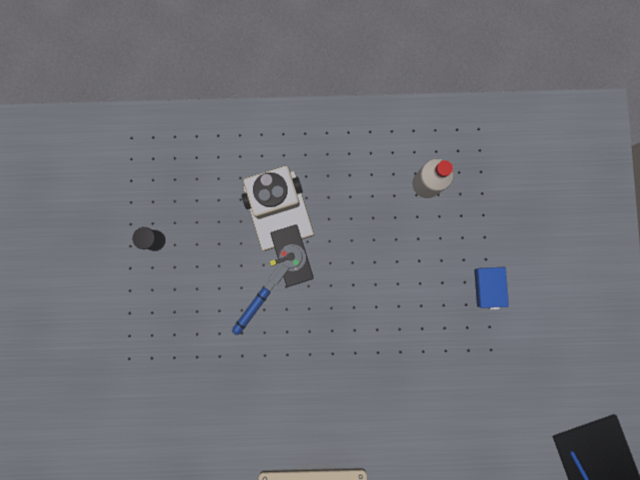

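View pics/scene1.png

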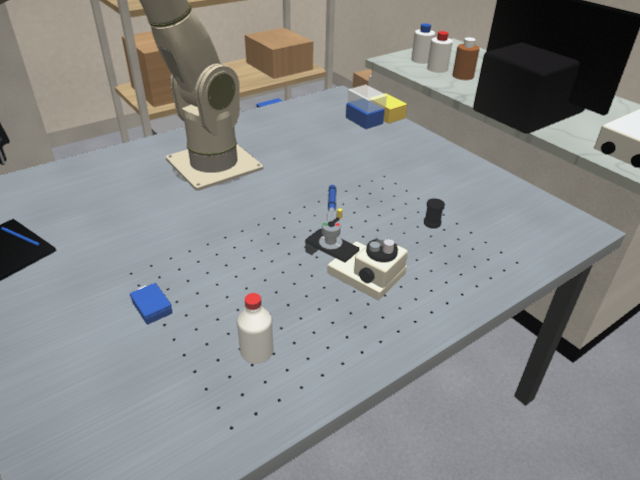

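The top view shows the head near (291,257), the tab at (272,263) clockwise of the handle, and the grip end at (238,330). This matches the network estimates: axis ≈(570,36), handle at ≈143°, lever at ≈107°. In the scene view the bystanders are far from the work. I'll move in above for a close look.

>>> jog_arm --pt "140 213 20" --pt "280 426 30" --pt "413 627 30" --pt "413 627 30" --pt "413 627 30" --pt "413 627 30" --pt "413 627 30" --pt "413 627 30" --pt "413 627 30" --pt "413 627 30" --pt "413 627 30" --pt "413 627 30" --turn '[0,0,0,0,0,0,0,0,0,0,0,0]' --grip 0

```text
clock: 1.8
position: [0.4227, -0.1884, 0.2527]
ee_rot: [0.993, 0.119, 0.0, 0.001]
ft_force: [1.4, -0.3, -0.5]
grip_width: 0.003
```

>>> jog_arm --pt "117 178 20" --pt "117 178 20" --pt "117 178 20" --pt "117 178 20" --pt "117 178 20" --pt "117 178 20" --pt "117 178 20" --pt "117 178 20" --pt "117 178 20" --turn '[0,0,0,0,0,0,0,0,0]'

```text
clock: 2.55
position: [0.5394, -0.0117, 0.2725]
ee_rot: [0.993, 0.118, 0.0, 0.001]
ft_force: [-1.0, -0.8, 0.1]
grip_width: 0.0
```

```bash
python3 - <<'E'
from h import *
o=manip.get_obs();print(o["clock"],o["position"],np.round(o["joint_pos"],2),np.round(o["ft_force"],1))
for c in("wrist","top"):
    p=manip.camera(c);save(p,c+"2.png");print(c,np.round(p["pose"],2).tolist())
    for n in("axis","lever_tab","handle_grip","clamp"):
        for d in manip.pinpoint(p,n)[:2]: print(n,np.round(d["at"],1),round(d["confidence"],2),np.round(atz(p,d["at"],Z[n])*1000))
E
```

```text
2.55 [ 0.53935732 -0.01171873  0.27245735] [ 0.56  0.18 -0.7   1.6   0.12  1.41 -1.49] [-1.  -0.8  0.1]
wrist [[0.23, -0.93, -0.28, 0.61], [-0.97, -0.22, -0.07, 0.01], [0.0, 0.28, -0.96, 0.41], [0.0, 0.0, 0.0, 1.0]]
axis [276.9 158.2] 0.6 [575.  30.  94.]
lever_tab [221.6 168.6] 0.62 [562.  63. 120.]
handle_grip [149.2 263. ] 0.92 [466. 116.  82.]
clamp [281.8 148.8] 0.57 [574.  35.   0.]
top [[-0.03, -1.0, 0.08, 0.53], [-1.0, 0.03, 0.0, -0.03], [-0.0, -0.08, -1.0, 0.99], [0.0, 0.0, 0.0, 1.0]]
```

View pics/wrist2.png

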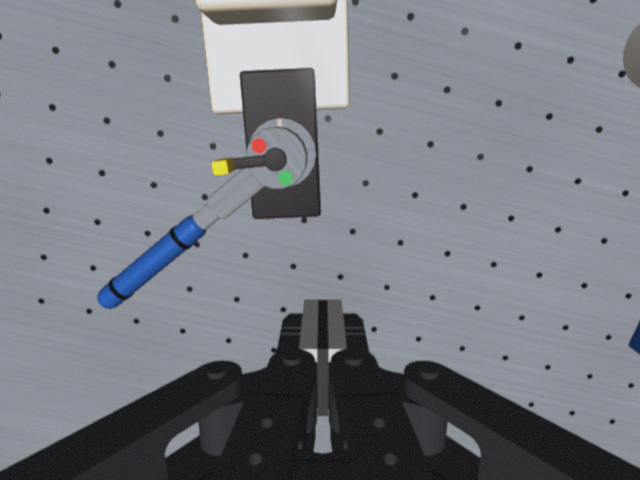

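The wrist view shows the tab at (221,167), clockwise of the neck by the red dot, the pivot at (275,158) and the green dot at (286,178). I'll descend on the tab's clockwise side.

>>> jog_arm --pt "20 35 -20" --pt "40 70 -50" --pt "50 88 -90" --pt "50 88 -125" --pt "50 88 -150" --pt "50 88 -166" --pt "50 88 -166" --pt "50 88 -166" --pt "50 88 -166" --turn '[4,4,4,4,4,4,4,4,4]'

```text
clock: 3.8
position: [0.5906, 0.0776, 0.1084]
ee_rot: [0.988, 0.153, 0.001, 0.001]
ft_force: [-0.2, -0.1, 0.5]
grip_width: -0.003
```

```bash
python3 - <<'E'
from h import *
o=manip.get_obs();print(o["clock"],o["position"],np.round(o["joint_pos"],2),np.round(o["ft_force"],1))
p=manip.camera("wrist");save(p,"wrist3.png")
for n in("axis","lever_tab","handle_grip"):
    for d in manip.pinpoint(p,n)[:2]: print(n,np.round(d["at"],1),round(d["confidence"],2),np.round(atz(p,d["at"],Z[n])*1000))
E
```

```text
3.8 [0.59059525 0.07756946 0.10838784] [ 0.35  0.46 -0.7   1.66  0.32  1.14 -1.7 ] [-0.2 -0.1  0.5]
axis [416.6 374.8] 0.62 [574.  30.  94.]
lever_tab [329.  418.6] 0.87 [562.  65. 120.]
```

View pics/wrist3.png

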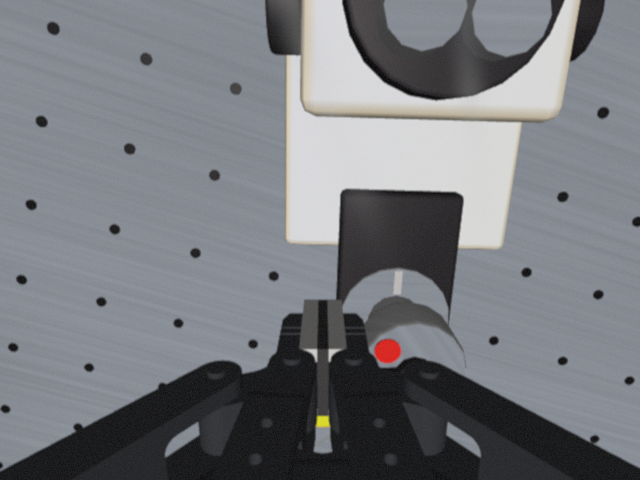

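>>> jog_arm --pt "-7 -4 -3" --pt "-13.5 -6.4 -3" --pt "-17.6 -6.2 -3" --pt "-21.7 -6.4 -3" --pt "-25.8 -7.1 -3" --pt "-29.8 -8.1 -3" --pt "-33.6 -9.6 -3" --pt "-37.3 -11.5 -3" --pt "-40.8 -13.7 -3" --pt "-44 -16.3 -3" --pt "-46.9 -19.3 -3" --pt "-49.5 -22.5 -3" --turn '[0,0,6,12,18,24,30,36,42,48,54,60]'

```text
clock: 5.0
position: [0.5405, 0.0546, 0.1054]
ee_rot: [0.778, 0.628, 0.002, 0.0]
ft_force: [1.2, 0.6, 0.0]
grip_width: -0.002
```

>>> jog_arm --pt "-0.8 -1.5 0" --pt "-1.6 -2.9 0" --pt "-2.6 -4.8 0" --pt "-3.5 -6.6 0" --pt "-4 -7.8 0" --pt "-4 -7.8 0" --turn '[3,6,9,12,14,14]'

```text
clock: 5.5
position: [0.5358, 0.0464, 0.1055]
ee_rot: [0.695, 0.719, 0.002, 0.0]
ft_force: [0.4, 1.2, -0.5]
grip_width: 0.003
```

```bash
python3 - <<'E'
from h import *
o=manip.get_obs();print(o["clock"],o["position"],np.round(o["joint_pos"],2),np.round(o["ft_force"],1))
E
```

```text
5.5 [0.53584013 0.04644091 0.10549894] [ 0.65  0.42 -0.97  1.8   0.38  1.12 -0.42] [ 0.4  1.2 -0.5]
```

>>> jog_arm --pt "2 12 0" --pt "2 18 10" --pt "2 18 45" --pt "2 18 80" --pt "2 0 115" --pt "2 -20 145" --pt "2 -40 145" --pt "2 -40 145" --pt "2 -40 145" --turn '[0,0,0,0,0,0,0,0,0]'

```text
clock: 6.25
position: [0.5379, 0.0062, 0.2512]
ee_rot: [0.696, 0.718, 0.002, 0.001]
ft_force: [-0.5, -0.8, 0.1]
grip_width: 0.002
```

```bash
python3 - <<'E'
from h import *
o=manip.get_obs();print(o["clock"],o["position"],np.round(o["joint_pos"],2),np.round(o["ft_force"],1))
p=manip.camera("wrist");save(p,"wrist4.png")
for n in("axis","lever_tab","handle_grip"):
    for d in manip.pinpoint(p,n)[:2]: print(n,np.round(d["at"],1),round(d["confidence"],2),np.round(atz(p,d["at"],Z[n])*1000))
E
```

```text
6.25 [0.53785051 0.00624624 0.25116828] [ 0.79  0.27 -1.03  1.62  0.23  1.38 -0.24] [-0.5 -0.8  0.1]
axis [374.2 190. ] 0.69 [575.  31.  94.]
axis [208.2  71. ] 0.15 [462. 105.  94.]
lever_tab [324.6 195.1] 0.62 [540.  30. 120.]
handle_grip [208.5  75.1] 0.85 [459. 103.  82.]
```

View pics/wrist4.png

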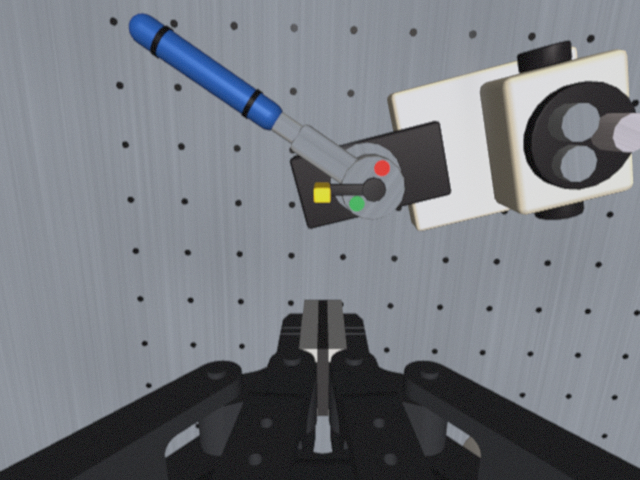

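The lever tab (322,193) is now anticlockwise of the neck, on the green-dot side. That puts the lever at about +34° (0.59 rad) with the handle at 148°. Next I'll descend on the clockwise side of the handle.

>>> jog_arm --pt "-12 36 0" --pt "-25 72 0" --pt "-35 105 0" --pt "-41 120 -20" --pt "-41 120 -55" --pt "-41 120 -90" --pt "-41 120 -125" --pt "-41 120 -155" --pt "-41 120 -175" --pt "-41 120 -185" --pt "-41 120 -185" --pt "-41 120 -185" --turn '[-6,-12,-18,-24,-30,-34,-34,-34,-34,-34,-34,-34]'

```text
clock: 7.45
position: [0.4965, 0.1288, 0.0658]
ee_rot: [0.874, 0.486, 0.002, -0.0]
ft_force: [0.2, 0.5, 0.6]
grip_width: 0.003
```

```bash
python3 - <<'E'
from h import *
o=manip.get_obs();print(o["clock"],o["position"],np.round(o["joint_pos"],2),np.round(o["ft_force"],1))
a=np.array([573.5,31.5]);p=o["position"][:2]*1000
for f in range(145,286,5):
    r=np.radians(f);u=np.array([np.cos(r),np.sin(r)]);t=np.array([-u[1],u[0]])
    print(f,np.round(a+115*u-21*t-p).astype(int))
E
```

```text
7.45 [0.49647701 0.12880764 0.06578573] [ 0.46  0.4  -0.93  1.9   0.38  1.02 -1.19] [0.2 0.5 0.6]
145 [ -5 -14]
150 [-12 -22]
155 [-18 -30]
160 [-24 -38]
165 [-29 -47]
170 [-33 -57]
175 [-36 -66]
180 [-38 -76]
185 [-39 -86]
190 [-40 -97]
195 [ -39 -107]
200 [ -38 -117]
205 [ -36 -127]
210 [ -33 -137]
215 [ -29 -146]
220 [ -25 -155]
225 [ -19 -164]
230 [ -13 -172]
235 [  -6 -179]
240 [   1 -186]
245 [   9 -193]
250 [  18 -198]
255 [  27 -203]
260 [  36 -207]
265 [  46 -210]
270 [  56 -212]
275 [  66 -214]
280 [  76 -214]
285 [  87 -214]
```

>>> jog_arm --pt "-5 -14 0" --pt "-12 -22 0" --pt "-18 -30 0" --pt "-24 -38 0" --pt "-29 -47 0" --pt "-33 -57 0" --pt "-36 -66 0" --pt "-38 -76 0" --pt "-39 -86 0" --pt "-40 -97 0" --pt "-39 -107 0" --pt "-38 -117 0" --turn '[0,2,7,12,17,22,27,32,37,42,47,52]'

```text
clock: 8.45
position: [0.4593, 0.0125, 0.0676]
ee_rot: [0.571, 0.821, 0.002, 0.0]
ft_force: [-1.1, 5.0, 1.2]
grip_width: -0.003
```

>>> jog_arm --pt "2 -10 -1" --pt "5 -20 -1" --pt "9 -29 -1" --pt "13 -38 -1" --pt "19 -47 -1" --pt "25 -55 -1" --pt "32 -62 -1" --pt "39 -69 -1" --pt "47 -76 -1" --pt "56 -81 -1" --pt "65 -86 -1" --pt "74 -90 -1" --turn '[5,10,15,20,25,30,35,40,45,50,55,60]'

```text
clock: 9.45
position: [0.5338, -0.0773, 0.0681]
ee_rot: [0.081, 0.997, 0.002, -0.001]
ft_force: [-4.2, 3.2, -0.3]
grip_width: -0.002
```

>>> jog_arm --pt "10 -3 -1" --pt "20 -5 -1" --pt "30 -7 -1" --pt "40 -7 -1" --pt "46 -7 -1" --pt "51 -7 -1" --pt "51 -7 -1" --pt "40 -10 0" --pt "22 -14 0" --pt "22 -14 30" --pt "22 -14 70" --pt "22 -14 110" --turn '[5,10,15,20,23,25,25,25,25,25,25,25]'

```text
clock: 10.45
position: [0.5553, -0.0917, 0.1804]
ee_rot: [-0.135, 0.991, 0.001, -0.001]
ft_force: [0.2, -0.5, 0.2]
grip_width: 0.001
```

>>> jog_arm --pt "-10 -15 40" --pt "-30 -30 80" --pt "-60 -60 90" --pt "-60 -60 90" --pt "-60 -60 90" --pt "-60 -60 90" --turn '[0,0,0,0,0,0]'

```text
clock: 10.95
position: [0.4953, -0.1524, 0.2715]
ee_rot: [-0.134, 0.991, -0.0, -0.001]
ft_force: [-0.3, -0.2, -0.5]
grip_width: 0.001
```

```bash
python3 - <<'E'
from h import *
o=manip.get_obs();print(o["clock"],o["position"],np.round(o["joint_pos"],2),np.round(o["ft_force"],1))
for c in("wrist","top"):
    p=manip.camera(c);save(p,c+"5.png")
    for n in list(Z)[:3]+(list(Z)[4:] if c=="top" else []):
        for d in manip.pinpoint(p,n)[:1]: print(n,np.round(d["at"],1),round(d["confidence"],2),np.round(atz(p,d["at"],Z[n])*1000))
a=cv2.imread("pics/top5.png")[180:380,160:440];cv2.imwrite("pics/top5c.png",cv2.resize(a,None,fx=2.5,fy=2.5))
E
```

```text
10.95 [ 0.49526531 -0.15243064  0.2714697 ] [ 1.39  0.39 -1.44  1.63  0.39  1.47  1.75] [-0.3 -0.2 -0.5]
axis [509.3 358.6] 0.97 [573.  32.  94.]
lever_tab [479.5 390.7] 0.64 [594.   4. 120.]
handle_grip [351.1 314.3] 0.63 [ 574. -106.   82.]
axis [289.  255.8] 0.58 [575.  34.  94.]
lever_tab [304.  247.8] 0.48 [589.   2. 120.]
handle_grip [358.9 256.4] 0.95 [ 571. -109.   82.]
bottle [427.6 183.5] 0.7 [ 736. -278.    0.]
objective_case [156.  239.1] 0.68 [625. 341.   0.]
```

View pics/wrist5.png

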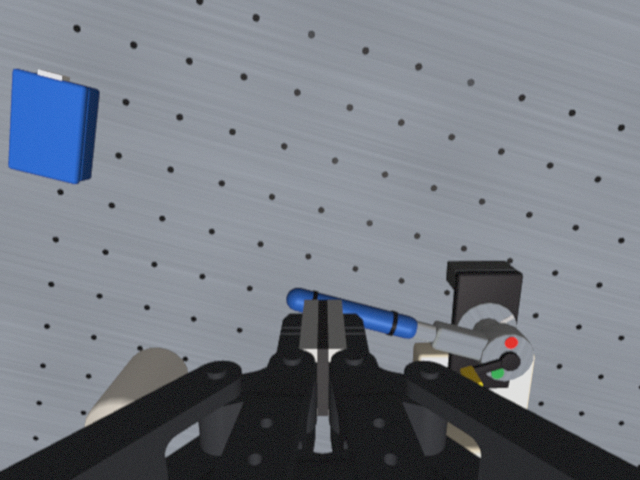

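View pics/top5c.png

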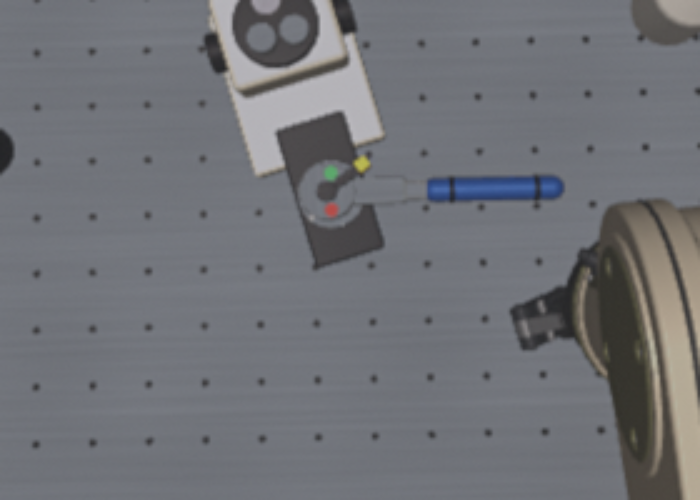

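The lever is still on the green side and the handle is at about 270°. I'll check the washer marks for the bolt angle.

```bash
python3 - <<'E'
from h import *
import cv2
def crop(n,c,w):
    a=cv2.imread("pics/"+n);return cv2.resize(a[c[1]-w:c[1]+w,c[0]-w:c[0]+w],(390,390),interpolation=cv2.INTER_CUBIC)
cv2.imwrite("pics/w.png",np.hstack([crop("top1.png",(291,257),30),crop("top5.png",(291,257),30)]))
p=manip.camera("top")
K=p["mtx"];T=np.linalg.inv(p["pose"])
for a in range(0,360,30):
    q=T@np.array([.5735+.026*np.cos(np.radians(a)),.0315+.026*np.sin(np.radians(a)),.045,1]);q=K@q[:3];u=q[:2]/q[2];print(a,np.round((u-[261,227])*6.5).astype(int),end=' ')
E
```

```text
0 [199 120] 30 [160 131] 60 [132 161] 90 [122 200] 120 [134 240] 150 [163 268] 180 [203 277] 210 [242 266] 240 [270 236] 270 [280 196] 300 [268 157] 330 [239 129]
```

View pics/w.png

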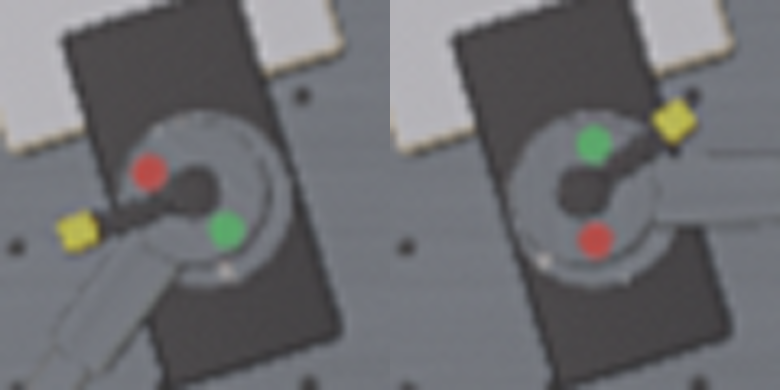

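The washer's white mark has gone from about 17° to about 138°, so the bolt has turned roughly 120°. The arm is clear, so I'll check the slide box and hand in.

```bash
python3 - <<'E'
from h import *
for c in("wrist","scene"):
    p=manip.camera(c)
    for n in("slide_box","bottle","objective_case","lever_tab"):
        for d in manip.pinpoint(p,n)[:1]: print(c,n,round(d["confidence"],2),np.round(atz(p,d["at"],Z[n])*1000))
o=manip.get_obs();print(o["clock"],np.round(o["ft_force"],1),np.abs(o["joint_velocities"]).max());print(manip.hand_in())
E
```

```text
wrist slide_box 0.75 [ 498. -402.    0.]
wrist bottle 0.72 [ 734. -272.    0.]
wrist lever_tab 0.88 [594.   3. 120.]
scene slide_box 0.94 [ 499. -404.    0.]
scene lever_tab 0.45 [601.  -4. 120.]
12.05 [ 0.1 -0.4 -0.3] 0.001482174097180144
the job is handed in; nothing more can be done
None
```

The lever is on loosen, the bolt has turned well past a quarter turn, and I handed the job in at 12 s with the arm clear. `hand_in` reports no verdict, so the figures below are my own camera readings.

- **Lever:** I pushed it to the green-dot side first. It measured about +0.59 rad with the handle moved only about 6°. It was still on the green side in the last pictures.
- **Bolt:** I swung the handle with closed fingers from about 148° to about 270°. The washer mark moved by about 120° (about 2.1 rad), against the 1.45 rad needed. Even with the full 0.5 rad of play, the handle travel alone gives about 1.6 rad.
- **Bystanders:** The bottle, slide box and objective case each read within about 10 mm of their first readings, which is within detection noise. The slide box was hidden from the top camera at the end and was checked from the wrist and scene views. The objective case was last confirmed in the top view at about 11 s.
- **Arm:** It was at rest with no contact force.

Two readings disagreed with what I expected:
- **Handle angle:** I had commanded the swing to 285°, but the handle ended near 270°. The likely cause is joint 3 being close to its range limit. I didn't confirm that, because the bolt margin was already sufficient.
- **Washer mark:** There was a second faint spot on the washer that I could not clearly identify.

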